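# Clip a sharpening stone into its sprung holder

### The job

Fit the sharpening stone flat into the sprung-jaw stone holder: tuck one end under the lip of one jaw and push that jaw back with it, lower the other end past the other lip, and let the springs centre the stone, held squarely under both lips. Be gentle with the stone and the holder (keep contact forces under 20 N) and leave the pepper mill and the salt shaker where they stand.

Things in the scene. Friction and masses are not known exactly. Their poses are not given: they have to be found in the camera images.
- stone: Sharpening stone, a plain rectangular block 150 (x) x 50 (y) x 20 (z) mm, about 0.36 kg (varies some 20 percent), off-white with a grey upper layer; it lies flat on the worktop. Either way round will do. Origin: centre of its underside; x along its length, z up.
- holder: Stone holder fixed to the worktop: aluminium base 254 (x) x 74 (y) mm, plate top 12 mm high; two rods along it (top 25 mm high, y +-22); end blocks 46 mm high at |x| 101 to 127. Two like black jaws, 64 mm wide, slide along x on the rods: near at -x, far at +x. Fingers have free room midway between the jaws. Origin: centre of the underside; x lengthwise, within 25 degrees of robot x; z up.
- jaw_near (a joint): Outward slide (to holder -x) of the near jaw, m: 0 relaxed, 0.019 at its hard stop. Spring of 550 N/m, no preload (10.5 N at the stop), damping 40 N s/m. With one jaw at its stop the stone passes the other lip with about 2 mm to spare.
- jaw_far (a joint): Outward slide (to holder +x) of the far jaw, m: 0 relaxed, 0.019 at its hard stop; same spring and damping. The centred stone presses both jaws back 5 mm and rests on both ledges.
- jaw_near_face (a point): Mid-width point where the near jaw's upright face meets its ledge (holder x = -70 mm relaxed, z = 30); moves with the jaw. Side view of a jaw is a C: ledge top at z = 30 mm, reaching 26 mm inward from the face; lip reaching 6 mm inward, underside z = 55, top z = 60 mm. The stone's end goes between ledge and lip.
- jaw_far_face (a point): Same point on the far jaw (holder x = +70 mm relaxed, z = 30), the mirror image. Relaxed, the faces are 140 mm and the lip edges 128 mm apart, less than the stone's 150 mm.
- pepper_mill: Turned wooden pepper mill, 58 mm diameter, 150 mm high, beyond the work. Bystander. Origin: centre of its underside.
- salt_shaker: Glass salt shaker with a grey cap, 44 mm diameter, 90 mm high, beyond the work. Bystander. Origin: centre of its underside.
Not all that is in view belongs to the job. Several things look just like the stone: the one meant starts farthest to the robot's left.

How it is judged (in metres and radians):
On the way:
1. one end of the tilted stone has pushed a jaw back by at least 14 mm (((value of joint jaw_near above 0.014 m and angle between stone's own z axis and vertical above 0.05 rad and contact force between stone and holder above 2 N) or (value of joint jaw_far above 0.014 m and angle between stone's own z axis and vertical above 0.05 rad and contact force between stone and holder above 2 N))), for 0.1 s.
At the end, for the whole second after the job is handed in: The stone lies flat (within 2 degrees) on both ledges (underside 27.5 to 32.5 mm above the holder's underside), along the holder (within 3.4 degrees), centred within 3 mm lengthwise and 9 mm sideways, both jaws pressed back 2 to 8 mm with their lips over its ends, at rest and released (x of stone in the frame of holder between -0.003 and 0.003 m and y of stone in the frame of holder between -0.009 and 0.009 m and z of stone in the frame of holder between 0.0275 and 0.0325 m and angle between the x axis of stone and the x axis of holder, either way round below 0.06 rad and angle between the z axis of stone and the z axis of holder, either way round below 0.035 rad and value of joint jaw_near between 0.002 and 0.008 m and value of joint jaw_far between 0.002 and 0.008 m and linear speed of stone below 0.01 m/s); the robot touches nothing.
It fails at once if the stone and the holder press on each other with 20 N or more (contact force between stone and holder above 20 N).
It fails at once if the robot presses on the holder with 20 N or more (contact force between the arm and holder above 20 N).
It fails at once if fingers press on the holder with 20 N or more (contact force between the fingers and holder above 20 N).
It fails at once if the pepper mill or the salt shaker is displaced by more than 30 mm (distance of any of pepper_mill, salt_shaker from where it was at the start of the episode above 0.03 m).
It also fails if it takes over 58 s, if anything falls off the work surface, if the arm or the gripper's body presses on something with over 40 N, if the wrist force passes 120 N, or if a joint passes its speed limit or range.

### The arm

A 6-joint arm with a two-finger parallel gripper is mounted at the origin on the work surface; the furniture and walls round the work are solid. World frame = base frame: x ahead of the robot, y to its left, z up, the work surface at z = 0. Lengths are in mm, angles in rad, forces in N, time in s.
With the tool pointing down it reaches from about 375 to 750 mm from the base axis. Payload 9 kg.
Tool frame: the origin (TCP) lies between the finger pads; the fingertips stand 11 mm ahead of it and the grasp point (between the pads) lies 8 mm behind it; z points along the fingers, y is the line along which they close (so a half turn about z gives the same grasp; the last joint's range is limited). The gripper opens to 85 mm and grips with 20 to 120 N. Pads are 22 mm wide; open, the fingers measure 114 mm over their backs; the gripper's body (76 mm by 85 mm) begins 54 mm behind the grasp point. The pads swing forward as they close: fully open they stand 13 mm farther back than shut.
Start: joints at [1.074, 0.104, 0.097, 1.564, 0, 1.353], TCP at [165.124, 576.862, 242.331] pointing down, gripper open.
Joint ranges: [-2.99, 2.99], [-0.84, 1.86], [-1.1, 1.16], [-1.84, 2.11], [-1.51, 1.56], [-3.14, 3.14]. Speed limits (rad/s): [2.22, 2.22, 2.57, 3.14, 3.14, 3.14].

### API

Orientations are given as a unit quaternion [x, y, z, w].
In Python, from station import telemetry, optics, manip gives the robot as it stands.
- The arm moves only by the shell command python3 -m crank FILE, which reads ROWS from the file FILE. ROWS is a JSON list of rows, 1 to 5 of them, each written [[dx, dy, dz], [rx, ry, rz], opening]: dx, dy, dz in mm, then a rotation vector rx, ry, rz in rad, then the opening from 0.0 (shut) to 1.0 (fully open); each row shifts and turns the commanded pose from where the row before left it, along the tool's axes as they then stand; what a row does not reach is not made up. A row lasts 1/8 s, in which the tool goes at most 62.5 mm and 0.188 rad, less where a joint would pass 70% of its speed; a pose out of reach is approached as far as the arm can. The fingers move at their own pace and stop on an object; the grip force is fixed at half the most. Time passes only in rows, so rows that do not move let the fingers close. It prints the time, the measured TCP pose, the force, the opening and the grip force at its end. Input that does not fit is refused with a message, and nothing moves.
- telemetry.state(): the state, without advancing time (a new reading comes with each control period).
- optics.capture(name): name is "scene" or "top" or "wrist"; returns the picture (480x640x3 uint8, blue, green, red); there is no depth.
- optics.camera_params(name): a dict with "fov_y" (degrees; the focal length in pixels is half the picture's height over the tangent of half this angle, whatever the lens; pixels are square), "cx", "cy" (the principal point, pixels), "eye" and "orientation" of the camera in the world. Camera axes: x right, y up, looking along -z (the intrinsics and any distortion apply to the point x, -y, -z); pixel columns grow to the right and rows downward; lengths in mm; the calibration is good to about 2 mm. A picture is of the moment at which its call begins: read the wrist's pose just before it. camera_params takes no time and is no camera call; for the wrist camera it gives the pose at the moment of the call.
- manip.hand_in(): hands the job in; it is judged then, once.
The state is a dict: "time": time; "joint_positions": joint angles; "qd": joint speeds; "effort": joint torques, N m; "tool_pos": TCP position; "tool_rot": TCP orientation; "contact_force": force on the tool from outside, world axes, zero at the start; "ft_torque": the same for the moment, N m; "opening": opening from 0.0 (shut) to 1.0 (fully open); "grasp_force": force on a finger pad.
Only numpy, scipy, OpenCV 4.12 (cv2) and the standard library are available. Lean on these libraries where they do the work, as an engineer would, in place of code of your own. Each camera call takes 0.05 s, during which the arm holds its last target. There are 200 camera calls.

## Working session

There is one attempt and no reset: what is moved stays moved. The work goes in short steps, Python scripts to look and compute and a shell command to move; the robot and the scene stay as the last step left them, time stands still between calls to the robot, and variables do not carry over. Pictures are saved under pics/ and viewed, at most 10 in all, crops included, and the job is handed in when it is done.

```bash
mkdir -p pics; ls; python3 - <<'E'
from station import telemetry, optics
import cv2
print(telemetry.state())
for n in("scene","top"):
    cv2.imwrite(f"pics/{n}0.png",optics.capture(n)); print(n,optics.camera_params(n))
print(optics.camera_params("wrist"))
E
```

```text
pics
{'time': 0.0, 'joint_positions': array([ 1.07431049e+00,  1.04693392e-01,  9.64125430e-02,  1.56389649e+00,
       -1.17437184e-05,  1.35309266e+00]), 'qd': array([-0.00175527,  0.0009116 , -0.00035068, -0.0002426 ,  0.00107811,
       -0.00168157]), 'effort': array([-1.27916126e-03, -5.56935167e+01,  5.03647327e+01,  1.72174716e-02,
       -3.77093720e-04,  4.02983545e-06]), 'tool_pos': array([164.94202943, 576.53064664, 241.4945586 ]), 'tool_rot': array([ 1.38940096e-01,  9.90300547e-01, -6.48999084e-04, -2.35867596e-04]), 'contact_force': array([-0.04374297, -0.59015685,  0.0026486 ]), 'ft_torque': array([ 0.02309141, -0.01046317,  0.03537858]), 'grasp_force': 0.0, 'opening': 0.9988072096351936}
scene {'fov_y': 49.61941165325702, 'cx': 316.78657509634775, 'cy': 234.12180669720695, 'eye': array([-248.91635956, -570.47709886,  744.13425631]), 'orientation': array([ 0.38644466, -0.19577445, -0.43035083,  0.79191607])}
top {'fov_y': 44.00639495181853, 'cx': 326.6296626995091, 'cy': 244.8056264654307, 'eye': array([ 156.53026215, -238.19338187, 1225.35948093]), 'orientation': array([ 0.12794419, -0.07884048, -0.53156618,  0.83357775])}
{'fov_y': 63.1488349573402, 'cx': 328.0034343490472, 'cy': 237.4797473363676, 'eye': array([ 98.71049413, 595.31859633, 373.32570471]), 'orientation': array([-0.10981435, -0.08206748,  0.59678038,  0.79060668])}
```

View pics/top0.png

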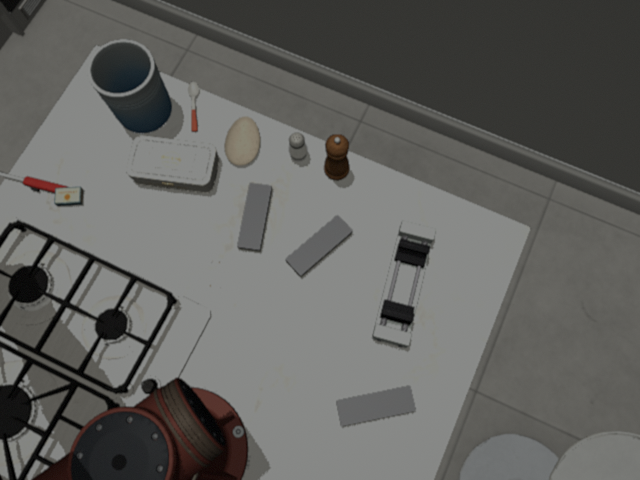

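View pics/scene0.png

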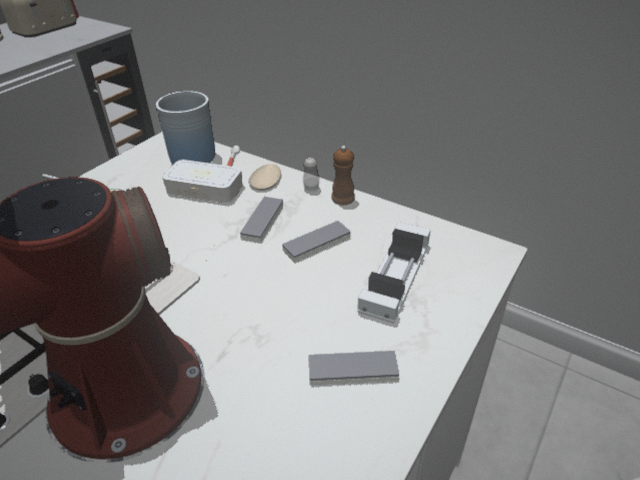

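The top view shows three grey stones at about (255,216), (319,245) and (376,406), the holder at (405,283), the mill at (337,157) and the shaker at (297,146). I'll enlarge and project these.

```bash
cat > h.py <<'E'
import numpy as np, cv2
from scipy.spatial.transform import Rotation as R
from station import telemetry, optics
def pix(p,u,z):
    """pixel -> world point at height z"""
    f=240/np.tan(np.radians(p["fov_y"]/2)); u=np.atleast_2d(u).astype(float)
    d=np.c_[(u[:,0]-p["cx"])/f,-(u[:,1]-p["cy"])/f,-np.ones(len(u))]
    d=R.from_quat(p["orientation"]).apply(d); e=p["eye"]
    return e+d*((z-e[2])/d[:,2])[:,None]
def proj(p,X):
    f=240/np.tan(np.radians(p["fov_y"]/2))
    c=R.from_quat(p["orientation"]).inv().apply(np.atleast_2d(X)-p["eye"])
    return np.c_[p["cx"]-f*c[:,0]/c[:,2],p["cy"]+f*c[:,1]/c[:,2]]
E
python3 - <<'E'
from h import *
p=optics.camera_params("top")
print(pix(p,[[255,216],[319,245],[376,406]],20).round())
print(pix(p,[[297,157],[337,175]],0).round())
print(pix(p,[[417,232],[392,332]],46).round())
im=cv2.imread("pics/top0.png")
a=cv2.resize(im[170:290,225:365],None,fx=4,fy=4,interpolation=2)
b=cv2.resize(im[210:355,360:450],None,fx=4,fy=4,interpolation=2)
cv2.imwrite("pics/a.png",a);cv2.imwrite("pics/b.png",b)
E
```

```text
[[ 488.   93.   20.]
 [ 487.  -60.   20.]
 [ 235. -302.   20.]]
[[660.  77.   0.]
 [658. -24.   0.]]
[[ 592. -238.   46.]
 [ 377. -273.   46.]]
```

View pics/a.png

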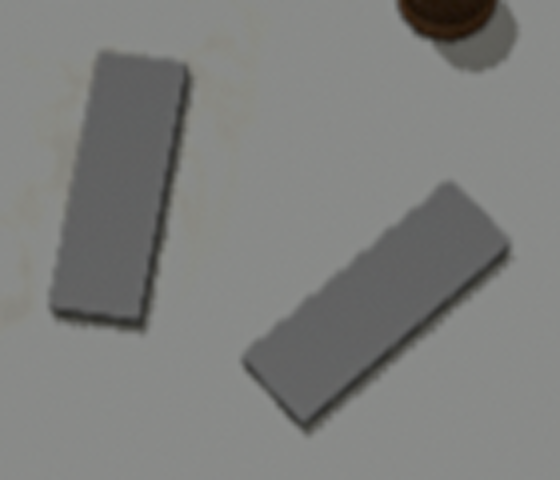

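View pics/b.png

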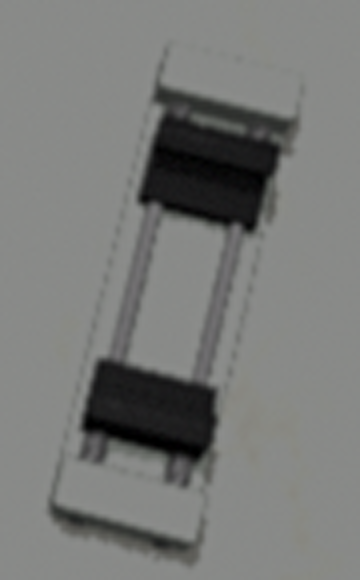

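Crop a shows the left stone's top corners at (100,52), (188,66), (142,320) and (52,310). Crop b shows the holder with its block outer edges near (172,45)–(303,72) and (55,507)–(197,545). The leftmost stone, at y≈93, is the one to use.

```bash
cat >> h.py <<'E'
def togo(pos,x=None,down_yaw=None,rot=None):
    """tool-axis shift and rotvec to go to pos, tool down with tool x along world heading down_yaw"""
    s=telemetry.state(); T=R.from_quat(s["tool_rot"])
    if rot is None:
        c,q=np.cos(down_yaw),np.sin(down_yaw)
        rot=R.from_matrix(np.array([[c,q,0],[q,-c,0],[0,0,-1]]).T)
    print("pos",s["tool_pos"].round(2),"shift",T.inv().apply(np.array(pos)-s["tool_pos"]).round(1),"rotvec",(T.inv()*rot).as_rotvec().round(3),"toolx",T.apply([1,0,0]).round(3))
E
python3 - <<'E'
from h import *
p=optics.camera_params("top")
c=lambda a,o:(np.array(a,float)+.5)/4-.5+np.array(o)
S=pix(p,c([[100,52],[188,66],[142,320],[52,310]],(225,170)),20)
print(S.round(1),S.mean(0).round(1),[np.linalg.norm(S[i]-S[i-1]).round(1) for i in range(4)])
v=S[0]+S[1]-S[2]-S[3];ys=np.arctan2(v[1],v[0]);print("yaw",ys)
H=pix(p,c([[172,45],[303,72],[197,545],[55,507]],(360,210)),46)
print(H.round(1),H.mean(0).round(1),[np.linalg.norm(H[i]-H[i-1]).round(1) for i in range(4)])
v=H[0]+H[1]-H[2]-H[3];print("yawH",np.arctan2(v[1],v[0]))
m=S.mean(0)
for y in(ys,ys+np.pi): togo([m[0],m[1],200],down_yaw=y)
s=telemetry.state();T=R.from_quat(s["tool_rot"]);w=optics.camera_params("wrist")
print("cam in tool",T.inv().apply(w["eye"]-s["tool_pos"]).round(1),(T.inv()*R.from_quat(w["orientation"])).as_matrix().round(2))
E
```

```text
[[552.6 139.3  20. ]
 [565.6  91.7  20. ]
 [425.   48.7  20. ]
 [409.9  94.6  20. ]] [488.3  93.6  20. ] [np.float64(149.6), np.float64(49.3), np.float64(146.9), np.float64(48.3)]
yaw 0.30019491379131097
[[ 602.1 -201.1   46. ]
 [ 617.1 -269.1   46. ]
 [ 365.9 -313.8   46. ]
 [ 353.5 -242.7   46. ]] [ 484.6 -256.7   46. ] [np.float64(252.0), np.float64(69.7), np.float64(255.2), np.float64(72.1)]
yawH 0.171030351776544
pos [164.96 576.6  241.62] shift [-443.8 -375.4   41.9] rotvec [-1.000e-03  1.000e-03  2.563e+00] toolx [-0.961  0.275  0.   ]
pos [164.96 576.6  241.62] shift [-443.8 -375.4   41.9] rotvec [-0.001 -0.001 -0.579] toolx [-0.961  0.275  0.   ]
cam in tool [  68.9   -0.4 -131.7] [[ 0.    0.96  0.27]
 [ 1.   -0.   -0.  ]
 [ 0.    0.27 -0.96]]
```

```bash
echo '[[[-44.4,-37.5,0],[0,0,0],1],[[-44.4,-37.5,0],[0,0,0],1],[[-44.4,-37.5,0],[0,0,0],1],[[-44.4,-37.5,0],[0,0,0],1],[[-44.4,-37.5,0],[0,0,0],1]]' > rows.txt && python3 -m crank rows.txt; echo '[[[-44.4,-37.5,0],[0,0,0],1],[[-44.4,-37.5,0],[0,0,0],1],[[-44.4,-37.5,0],[0,0,0],1],[[-44.4,-37.5,0],[0,0,0],1],[[-44.4,-37.5,0],[0,0,0],1]]' > rows.txt && python3 -m crank rows.txt;echo '[[[0,0,10],[0,0,-0.145],1],[[0,0,10],[0,0,-0.145],1],[[0,0,10],[0,0,-0.145],1],[[0,0,10],[0,0,-0.144],1],[[0,0,0],[0,0,0],1]]' > rows.txt && python3 -m crank rows.txt
python3 - <<'E'
from h import *
togo([488.3,93.6,200],down_yaw=.30019+np.pi)
p=optics.camera_params("wrist"); print(p["eye"].round(1),p["orientation"].tolist())
cv2.imwrite("pics/w1.png",optics.capture("wrist"))
E
```

```text
time: 0.72
tool_pos: [327.5, 333.9, 242.0]
tool_rot: [0.139, 0.99, 0.0, 0.0]
contact_force: [1.4, 0.1, 0.0]
opening: 1.0
grasp_force: 0.0
time: 1.35
tool_pos: [489.5, 92.3, 242.1]
tool_rot: [0.139, 0.99, 0.0, -0.0]
contact_force: [0.2, -0.2, 0.1]
opening: 1.002
grasp_force: 0.0
time: 1.98
tool_pos: [488.1, 94.2, 201.3]
tool_rot: [-0.149, 0.989, 0.0, -0.001]
contact_force: [-0.1, 0.1, -0.0]
opening: 1.002
grasp_force: 0.0
pos [488.14  94.2  201.34] shift [ 0.  -0.6  1.3] rotvec [ 0.001 -0.002 -0.001] toolx [-0.956 -0.295  0.002]
[422.5  73.5 333.1] [-0.08065805705477173, -0.10992365638168676, 0.7973567990529478, 0.587905776977797]
```

View pics/w1.png

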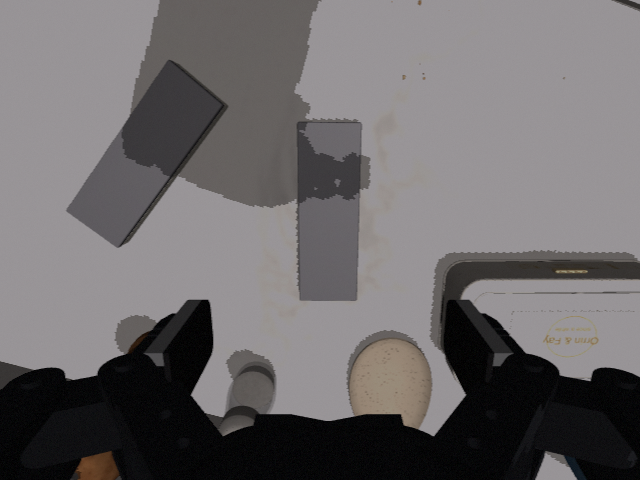

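The wrist view shows the stone's top corners at (298,122), (361,122), (357,300) and (300,300), between the open fingers.

```bash
python3 - <<'E'
from h import *
p=optics.camera_params("wrist")
S=pix(p,[[298,122],[361,122],[357,300],[300,300]],20)
print(S.round(1),S.mean(0).round(1),[np.linalg.norm(S[i]-S[i-1]).round(1) for i in range(4)])
v=S[2]+S[3]-S[0]-S[1];y=np.arctan2(v[1],v[0]);print(y);m=S.mean(0)
togo([m[0],m[1],14],down_yaw=y+np.pi)
E
```

```text
[[425.4  50.4  20. ]
 [411.2  96.8  20. ]
 [553.8 140.6  20. ]
 [568.5  92.9  20. ]] [489.7  95.2  20. ] [np.float64(149.2), np.float64(48.5), np.float64(149.2), np.float64(49.8)]
0.29327500162767567
pos [488.45  94.16 202.02] shift [ -1.7   0.5 188. ] rotvec [ 0.    -0.001  0.004] toolx [-0.956 -0.293  0.001]
```

```bash
echo '[[[-1.7,0.5,45],[0,0,0.004],1],[[0,0,45],[0,0,0],1],[[0,0,45],[0,0,0],1],[[0,0,30],[0,0,0],1],[[0,0,21],[0,0,0],1]]' > rows.txt && python3 -m crank rows.txt;echo '[[[0,0,2],[0,0,0],0.7],[[0,0,0],[0,0,0],0.3],[[0,0,0],[0,0,0],0.3],[[0,0,0],[0,0,0],0.3],[[0,0,0],[0,0,0],0.3]]' > rows.txt && python3 -m crank rows.txt; echo '[[[0,0,0],[0,0,0],0.3],[[0,0,0],[0,0,0],0.3]]' > rows.txt && python3 -m crank rows.txt;  python3 - <<'E'
from h import *
print(telemetry.state()); print(optics.camera_params("wrist"))
cv2.imwrite("pics/w2.png",optics.capture("wrist"))
E
```

```text
time: 2.65
tool_pos: [489.8, 95.2, 15.1]
tool_rot: [-0.146, 0.989, 0.0, -0.0]
contact_force: [-0.3, -0.5, -0.3]
opening: 0.998
grasp_force: 0.0
time: 3.28
tool_pos: [491.3, 95.2, 15.8]
tool_rot: [-0.147, 0.989, -0.0, 0.001]
contact_force: [-1.3, 0.7, 6.5]
opening: 0.568
grasp_force: 63.8
time: 3.52
tool_pos: [491.3, 95.2, 15.9]
tool_rot: [-0.147, 0.989, -0.0, 0.001]
contact_force: [-1.8, 0.7, 7.3]
opening: 0.571
grasp_force: 63.8
{'time': 3.525, 'joint_positions': array([-7.07843653e-02, -1.13748724e-01, -5.36517938e-01,  1.14574649e+00,
        2.26353357e-04, -3.66557926e-01]), 'qd': array([-2.39840561e-03, -8.59920323e-05, -8.09894089e-04, -1.62447600e-03,
        6.19720694e-04, -6.94515217e-04]), 'effort': array([ -0.36925879, -39.02482867,  45.106076  ,  -0.77857861,
        -0.16770477,  -0.09191238]), 'tool_pos': array([491.33984495,  95.15430211,  15.86223546]), 'tool_rot': array([-1.47348341e-01,  9.89083997e-01, -1.36889505e-04,  1.13770958e-03]), 'contact_force': array([-1.79559829,  0.69355832,  7.33381315]), 'ft_torque': array([ 0.14504129,  0.38057508, -0.12942044]), 'grasp_force': 63.81744146347046, 'opening': 0.5709617112144217}
{'fov_y': 63.1488349573402, 'cx': 328.0034343490472, 'cy': 237.4797473363676, 'eye': array([425.02116563,  74.70750122, 147.41577749]), 'orientation': array([-0.08252636, -0.11092494,  0.79618654,  0.58904333])}
```

View pics/w2.png

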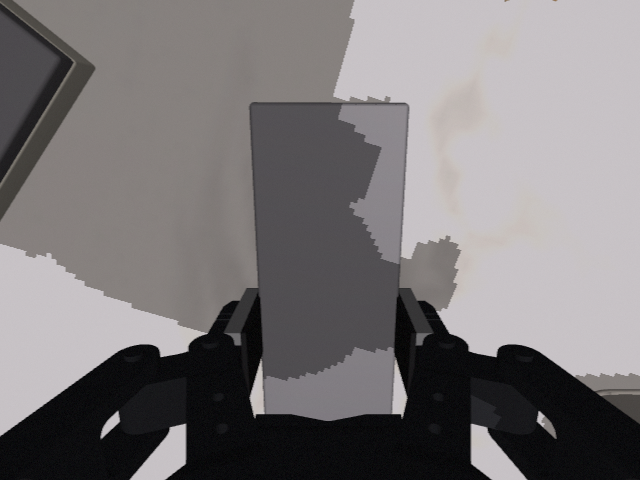

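The stone is gripped square, with its robot-side top edge at row 103 from (250) to (408). The fingertips are touching the worktop at about 7 N. I'll lift it and move to a viewpoint beside the holder.

```bash
python3 - <<'E'
from h import *
p=optics.camera_params("wrist");s=telemetry.state()
S=pix(p,[[250,103],[408,103]],20);T=R.from_quat(s["tool_rot"])
print(S,np.linalg.norm(S[0]-S[1]),T.inv().apply(S-s["tool_pos"]))
togo([484.6,-130,200],down_yaw=.171+np.pi)
E
echo '[[[0,0,-15],[0,0,0],0.3],[[0,0,-30],[0,0,0],0.3],[[0,0,-40],[0,0,0],0.3],[[0,0,-40],[0,0,0],0.3],[[0,0,-40],[0,0,0],0.3]]' > rows.txt && python3 -m crank rows.txt
```

```text
[[425.4792123   49.54470157  20.        ]
 [411.20579479  96.22660808  20.        ]] 48.81527263575543 [[ 76.27065357 -24.45052755  -4.29642967]
 [ 76.31969645  24.36471126  -4.3263882 ]]
pos [491.32  95.16  15.86] shift [  71.6 -213.5 -184.2] rotvec [-0.     0.002  0.125] toolx [-0.957 -0.291 -0.002]
time: 4.2
tool_pos: [489.9, 95.1, 181.4]
tool_rot: [-0.147, 0.989, -0.0, 0.0]
contact_force: [0.5, -0.4, -4.1]
opening: 0.567
grasp_force: 63.1
```

```bash
echo '[[[18,-53.4,-4],[0,0,0],0.3],[[18,-53.4,-4],[0,0,0],0.3],[[18,-53.4,-4],[0,0,0],0.3],[[18,-53.4,-4],[0,0,0],0.3],[[0,0,0],[0,0,0.124],0.3]]' > rows.txt && python3 -m crank rows.txt;echo '[[[0,0,0],[0,0,0],0.3],[[0,0,0],[0,0,0],0.3]]' > rows.txt && python3 -m crank rows.txt;python3 - <<'E'
from h import *
import json
p=optics.camera_params("wrist")
im=optics.capture("wrist");cv2.imwrite("pics/w3.png",im)
json.dump({k:np.array(v).tolist() for k,v in p.items()},open("w3.json","w"))
H=np.array([485,-257,0]);c,q=np.cos(.171),np.sin(.171)
print(proj(p,[H+[c*a-q*b,q*a+c*b,46] for a,b in((127,37),(127,-37),(-127,-37),(-127,37))]).round())
E
```

```text
time: 4.82
tool_pos: [483.3, -133.9, 196.2]
tool_rot: [-0.083, 0.997, -0.001, 0.0]
contact_force: [1.0, 1.8, -3.5]
opening: 0.569
grasp_force: 63.6
time: 5.08
tool_pos: [483.7, -129.6, 195.6]
tool_rot: [-0.088, 0.996, 0.0, 0.0]
contact_force: [-0.5, -0.4, -4.3]
opening: 0.567
grasp_force: 63.6
[[219. 351.]
 [128. 350.]
 [ 75.  -2.]
 [191.  -1.]]
```

View pics/w3.png

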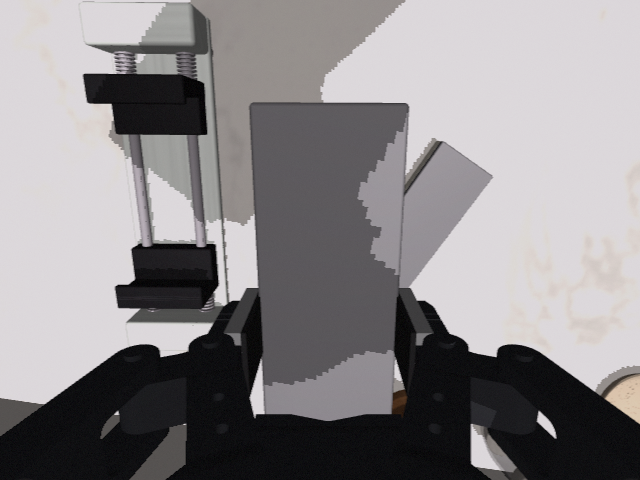

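The picture shows the holder at left: near block top about (82,3)–(193,45), near jaw at row 75–133, far jaw at row 245–307. The stone is held unchanged. I'll enlarge the holder.

```bash
python3 - <<'E'
import cv2
im=cv2.imread("pics/w3.png");im=cv2.convertScaleAbs(im[0:345,70:240],alpha=1.5,beta=25)
a=cv2.resize(im[:150],None,fx=4,fy=4,interpolation=2);b=cv2.resize(im[230:345],None,fx=4,fy=4,interpolation=2)
cv2.imwrite("pics/c.png",a);cv2.imwrite("pics/d.png",b)
E
```

```text
(no output)
```

View pics/c.png

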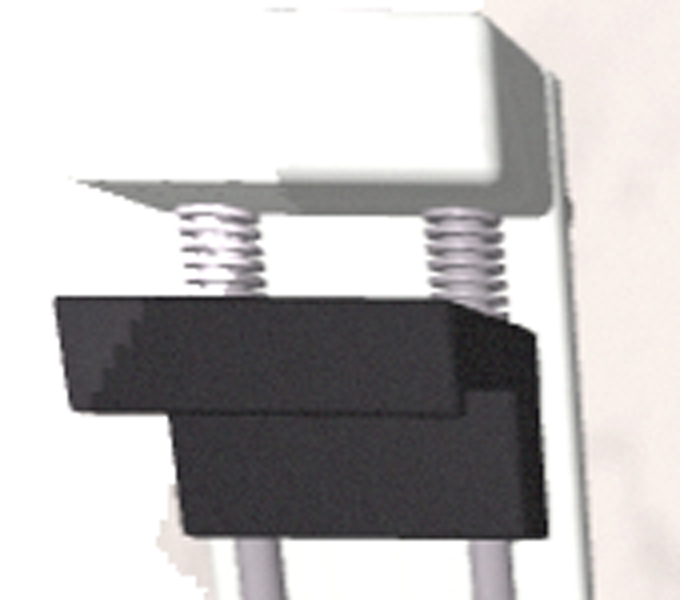

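View pics/d.png

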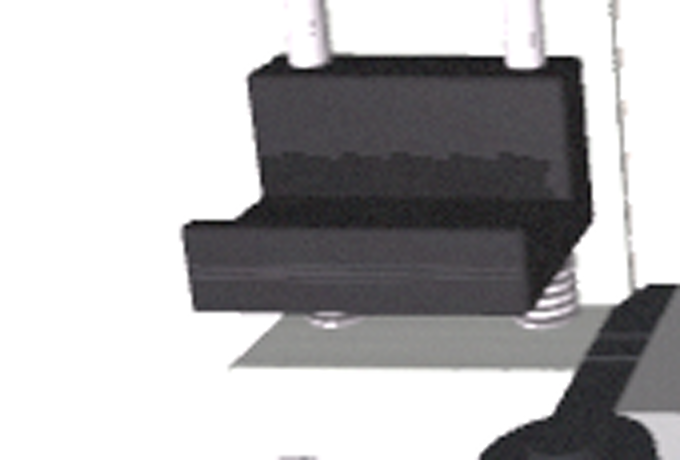

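Crop c shows the near lip's inner edge at (72,411)–(462,415) and the near ledge's edge at (185,538)–(548,538). Crop d shows the far lip's inner edge at (184,226)–(527,230) and the far ledge's edge at (250,75)–(570,75). Next I'll fit the holder pose to these eight points.

```bash
python3 - <<'E'
from h import *
import json
from scipy.optimize import least_squares
p={k:np.array(v) if isinstance(v,list) else v for k,v in json.load(open("w3.json")).items()}
c=(np.array([[72,411],[462,415],[185,538],[548,538]])+.5)/4-.5+[70,0]
d=(np.array([[184,226],[527,230],[250,75],[570,75]])+.5)/4-.5+[70,230]
U=np.r_[c,d]
M=np.array([[-64,-32,60],[-64,32,60],[-44,-32,30],[-44,32,30],[64,-32,60],[64,32,60],[44,-32,30],[44,32,30]],float)
def W(q):return R.from_euler("z",q[2]).apply(M)+[q[0],q[1],0]
r=least_squares(lambda q:(proj(p,W(q))-U).ravel(),[485,-257,.17])
print(r.x,r.fun.reshape(-1,2).round(1).tolist())
togo([484,-257,196],down_yaw=r.x[2]+np.pi)
E
```

```text
[ 4.85724474e+02 -2.55562256e+02  1.68331351e-01] [[0.3, 0.3], [1.6, 0.1], [0.5, -0.3], [-3.2, 0.4], [-0.1, -0.1], [1.0, -0.4], [-0.4, -0.4], [-0.0, 0.3]]
pos [ 483.77 -129.5   195.52] shift [  22.  -125.6   -0.5] rotvec [0.    0.    0.007] toolx [-0.985 -0.174 -0.   ]
```

```bash
cat >> h.py <<'E'
HX,HY,HW=485.72,-255.56,0.1683
HR=R.from_euler("z",HW)
NX,NZ=76.3,15.9   # stone near-end bottom corner in the tool
def plan(X,Z,th):
    """go so that near-end top corner at holder x=X (if tilted), bottom corner at z=Z"""
    A=R.from_matrix(np.array([[-np.cos(th),0,-np.sin(th)],[0,1,0],[np.sin(th),0,-np.cos(th)]]).T)
    b=A.apply([NX,0,NZ]);t=A.apply([NX,0,NZ-20])
    P=[X-t[0],0,Z-b[2]]
    togo(HR.apply(P)+[HX,HY,0],rot=HR*A)
def where():
    s=telemetry.state();A=HR.inv()*R.from_quat(s["tool_rot"]);P=HR.inv().apply(s["tool_pos"]-[HX,HY,0])
    print("near bot",(P+A.apply([NX,0,NZ])).round(2),"near top",(P+A.apply([NX,0,NZ-20])).round(2),"far bot",(P+A.apply([NX-150,0,NZ])).round(2),
     "th",np.arctan2(-A.as_matrix()[2,0],-A.as_matrix()[0,0]).round(4),"F_h",HR.inv().apply(s["contact_force"]).round(2),"t",s["time"])
E
echo '[[[7.4,-42,0],[0,0,0],0.3],[[7.4,-42,0],[0,0,0.007],0.3],[[7.4,-42,0],[0,0,0],0.3],[[0,0,0],[0,-0.125,0],0.3],[[0,0,0],[0,-0.125,0],0.3]]' > rows.txt && python3 -m crank rows.txt
echo '[[[0,0,0],[0,0,0],0.3],[[0,0,0],[0,0,0],0.3]]' > rows.txt && python3 -m crank rows.txt; python3 -c "
from h import *
where();plan(-57,75,.25);plan(-57,33,.25)"
```

```text
time: 5.75
tool_pos: [483.6, -257.8, 194.8]
tool_rot: [-0.083, 0.989, 0.011, 0.126]
contact_force: [-0.2, 0.1, -4.3]
opening: 0.565
grasp_force: 64.0
time: 6.0
tool_pos: [483.3, -257.9, 195.8]
tool_rot: [-0.082, 0.989, 0.01, 0.123]
contact_force: [1.1, 0.3, -3.2]
opening: 0.564
grasp_force: 64.0
near bot [-72.8   -1.8  161.65] near top [-77.72  -1.77 181.04] far bot [ 72.6   -2.07 198.51] th 0.2483 F_h [ 1.12  0.11 -3.25] t 6.0
pos [ 483.33 -257.91  195.81] shift [ 1.2  2.  89. ] rotvec [-0.001 -0.002 -0.002] toolx [-0.956 -0.161 -0.246]
pos [ 483.33 -257.91  195.81] shift [ 11.5   2.1 129.7] rotvec [-0.001 -0.002 -0.002] toolx [-0.956 -0.161 -0.246]
```

```bash
echo '[[[0.6,1,45],[0,0,0],0.3],[[0.6,1,44],[0,0,0],0.3],[[2,0,8],[0,0,0],0.3],[[2,0,8],[0,0,0],0.3],[[2,0,8],[0,0,0],0.3]]' > rows.txt && python3 -m crank rows.txt | tail -4
python3 -c "
from h import *
where();plan(-57,33,.25)"
```

```text
tool_rot: [-0.082, 0.989, 0.009, 0.125]
contact_force: [0.0, 0.1, -3.9]
opening: 0.565
grasp_force: 64.1
near bot [-51.24  -1.08  51.18] near top [-56.21  -1.02  70.55] far bot [94.05 -1.42 88.48] th 0.2513 F_h [ 0.04  0.13 -3.92] t 6.625
pos [ 504.37 -253.62   85.55] shift [ 5.3  1.2 17.5] rotvec [-0.003  0.001 -0.002] toolx [-0.955 -0.16  -0.249]
```

```bash
echo '[[[1.6,0.6,5.8],[0,0,0],0.3],[[1.6,0.5,5.8],[0,0,0],0.3],[[1.6,0,5.4],[0,0,-0.002],0.3],[[0,0,0],[0,0,0],0.3]]' > rows.txt && python3 -m crank rows.txt | tail -4
python3 -c "
from h import *
where();plan(-65,33,.25)"
```

```text
tool_rot: [-0.083, 0.989, 0.01, 0.124]
contact_force: [0.0, -0.1, -3.9]
opening: 0.568
grasp_force: 64.1
near bot [-52.66   1.29  31.59] near top [-57.6    1.29  50.97] far bot [92.69  1.11 68.64] th 0.2496 F_h [ 0.02 -0.07 -3.86] t 7.125
pos [ 502.62 -251.47   65.84] shift [ 6.8 -1.2 -3.2] rotvec [-0.    -0.    -0.001] toolx [-0.956 -0.161 -0.247]
```

```bash
echo '[[[2.9,-0.6,-0.9],[0,0,0],0.3],[[2.9,-0.6,-0.75],[0,0,0],0.3],[[2.9,0,-0.75],[0,0,0],0.3],[[2.9,0,-0.75],[0,0,0],0.3],[[0,0,0],[0,0,0],0.3]]' > rows.txt && python3 -m crank rows.txt | tail -4
python3 -c "
from h import *
where()"
echo '[[[2.9,0,-0.75],[0,0,0],0.3],[[2.9,0,-0.75],[0,0,0],0.3],[[2.9,0,-0.75],[0,0,0],0.3],[[0,0,0],[0,0,0],0.3]]' > rows.txt && python3 -m crank rows.txt|tail -4
python3 -c "
from h import *
where()"
```

```text
tool_rot: [-0.083, 0.989, 0.01, 0.124]
contact_force: [0.2, 1.0, -3.9]
opening: 0.568
grasp_force: 64.1
near bot [-64.61  -0.22  32.29] near top [-69.56  -0.2   51.67] far bot [80.72 -0.41 69.41] th 0.2501 F_h [ 0.38  0.91 -3.94] t 7.75
tool_rot: [-0.083, 0.989, 0.01, 0.125]
contact_force: [4.9, 1.4, -3.4]
opening: 0.563
grasp_force: 64.1
near bot [-73.26  -0.22  32.42] near top [-78.22  -0.21  51.8 ] far bot [72.05 -0.37 69.64] th 0.2507 F_h [ 5.06  0.57 -3.42] t 8.25
```

```bash
echo '[[[2.2,0,-0.55],[0,0,0],0.3],[[1.9,0,-0.5],[0,0,0],0.3],[[1.9,0,-0.5],[0,0,0],0.3],[[0,0,0],[0,0,0],0.3],[[0,0,0],[0,0,0],0.3]]' > rows.txt && python3 -m crank rows.txt|tail -4
python3 -c "
from h import *
where()"
echo '[[[1,0,-0.25],[0,0,0],0.3],[[0.5,0,-0.12],[0,0,0],0.3],[[0,0,0],[0,0,0],0.3],[[0,0,0],[0,0,0],0.3]]' > rows.txt && python3 -m crank rows.txt|tail -4
python3 -c "
from h import *
where()"
```

```text
tool_rot: [-0.083, 0.989, 0.01, 0.125]
contact_force: [7.7, 0.9, -3.5]
opening: 0.564
grasp_force: 64.0
near bot [-78.83  -0.22  32.57] near top [-83.81  -0.21  51.94] far bot [66.44 -0.3  69.95] th 0.2518 F_h [ 7.74 -0.4  -3.46] t 8.875
tool_rot: [-0.083, 0.989, 0.01, 0.125]
contact_force: [7.9, 2.6, -3.4]
opening: 0.569
grasp_force: 64.0
near bot [-80.21  -0.25  32.62] near top [-85.2   -0.23  51.98] far bot [65.04 -0.3  70.03] th 0.2521 F_h [ 8.23  1.29 -3.4 ] t 9.375
```

```bash
w(){ python3 -c "
from h import *
where()";}; echo '[[[0.6,0,-0.15],[0,0,0],0.3],[[0.6,0,-0.15],[0,0,0],0.3],[[0,0,0],[0,0,0],0.3],[[0,0,0],[0,0,0],0.3]]' > rows.txt && python3 -m crank rows.txt|head -1;w
echo '[[[0.6,0,-0.15],[0,0,0],0.3],[[0,0,0],[0,0,0],0.3],[[0,0,0],[0,0,0],0.3]]' > rows.txt && python3 -m crank rows.txt|head -1;w
echo '[[[0.6,0,-0.15],[0,0,0],0.3],[[0,0,0],[0,0,0],0.3],[[0,0,0],[0,0,0],0.3]]' > rows.txt && python3 -m crank rows.txt|head -1;w
```

```text
time: 9.88
near bot [-81.31  -0.23  32.65] near top [-86.31  -0.22  52.01] far bot [63.94 -0.26 70.11] th 0.2524 F_h [ 9.04  0.73 -3.76] t 9.875
time: 10.25
near bot [-81.88  -0.25  32.67] near top [-86.88  -0.24  52.03] far bot [63.36 -0.29 70.15] th 0.2525 F_h [ 8.45  0.42 -3.67] t 10.25
time: 10.62
near bot [-82.41  -0.25  32.71] near top [-87.41  -0.24  52.07] far bot [62.82 -0.27 70.21] th 0.2527 F_h [ 8.99  0.73 -4.06] t 10.625
```

```bash
w(){ python3 -c "
from h import *
where()";}; echo '[[[0.6,0,-0.15],[0,0,0],0.3],[[0,0,0],[0,0,0],0.3],[[0,0,0],[0,0,0],0.3]]' > rows.txt && python3 -m crank rows.txt|head -1;w
echo '[[[0.6,0,-0.15],[0,0,0],0.3],[[0,0,0],[0,0,0],0.3],[[0,0,0],[0,0,0],0.3]]' > rows.txt && python3 -m crank rows.txt|head -1;w
```

```text
time: 11.0
near bot [-82.99  -0.25  32.7 ] near top [-87.99  -0.23  52.07] far bot [62.24 -0.26 70.22] th 0.2528 F_h [ 9.88  1.24 -4.5 ] t 11.0
time: 11.38
near bot [-83.55  -0.26  32.75] near top [-88.56  -0.24  52.11] far bot [61.68 -0.26 70.29] th 0.253 F_h [ 9.6   0.37 -3.94] t 11.375
```

```bash
w(){ python3 -c "
from h import *
where()";}; echo '[[[0.5,0,-0.12],[0,0,0],0.3],[[0,0,0],[0,0,0],0.3],[[0,0,0],[0,0,0],0.3]]' > rows.txt && python3 -m crank rows.txt|head -1;w
```

```text
time: 11.75
near bot [-84.01  -0.24  32.72] near top [-89.01  -0.23  52.08] far bot [61.22 -0.24 70.28] th 0.2531 F_h [ 9.43  0.18 -3.36] t 11.75
```

```bash
w(){ python3 -c "
from h import *
where()";}; for i in 1; do echo '[[[0.5,0,-0.12],[0,0,0],0.3],[[0,0,0],[0,0,0],0.3],[[0,0,0],[0,0,0],0.3]]' > rows.txt && python3 -m crank rows.txt|head -1;w
echo '[[[0.5,0,-0.12],[0,0,0],0.3],[[0,0,0],[0,0,0],0.3],[[0,0,0],[0,0,0],0.3]]' > rows.txt && python3 -m crank rows.txt|head -1;w; done
python3 -c "
from h import *
cv2.imwrite('pics/w4.png',optics.capture('wrist'))"
```

```text
time: 12.12
near bot [-84.2   -0.29  32.84] near top [-89.22  -0.28  52.2 ] far bot [61.   -0.26 70.51] th 0.2538 F_h [12.69  2.11 -3.99] t 12.125
time: 12.5
near bot [-84.26  -0.29  32.96] near top [-89.31  -0.28  52.31] far bot [60.89 -0.21 70.77] th 0.2548 F_h [13.36  1.46 -3.39] t 12.5
```

View pics/w4.png

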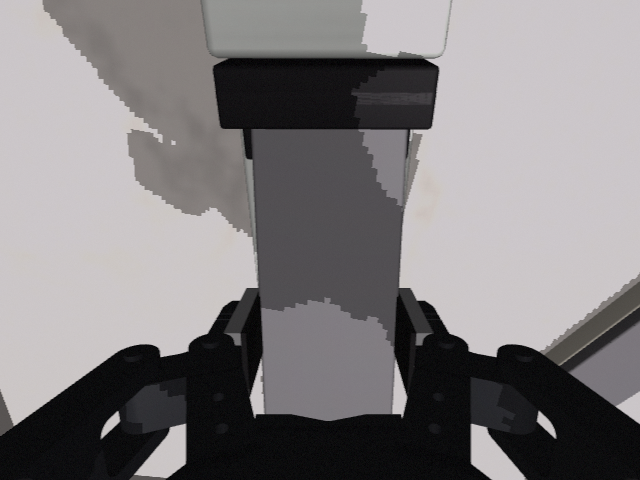

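The jaw is at its stop at about 13 N. The stone is tucked under the near lip (lip edge at row 128) and centred sideways. Next I'll compute the lowering rows, pivoting about the tucked end.

```bash
python3 - <<'E'
from h import *
def P(X,Z,th):
    A=R.from_matrix(np.array([[-np.cos(th),0,-np.sin(th)],[0,1,0],[np.sin(th),0,-np.cos(th)]]).T)
    b=A.apply([NX,0,NZ]);t=A.apply([NX,0,NZ-20])
    return np.array([X-t[0],0,Z-b[2]]),A
seq=[(-89.3,33,.2548),(-89.2,32.6,.215),(-89.1,32.2,.175),(-89.1,31.8,.135),(-89.1,31.4,.095),(-89.1,31.2,.065),(-89,31,.035),(-89,30.6,0.005),(-89,30.4,0)]
for a,b in zip(seq,seq[1:]):
    p,A=P(*a);q,B=P(*b);print(b,A.inv().apply(q-p).round(2),(A.inv()*B).as_rotvec().round(3),"far x",round(b[0]+20*np.sin(b[2])+150*np.cos(b[2]),2),"far z",round(b[1]+150*np.sin(b[2]),1))
E
```

```text
(-89.2, 32.6, 0.215) [0.18 0.   3.27] [0.   0.04 0.  ] far x 61.61 far z 64.6
(-89.1, 32.2, 0.175) [0.18 0.   3.31] [0.   0.04 0.  ] far x 62.09 far z 58.3
(-89.1, 31.8, 0.135) [0.27 0.   3.32] [0.   0.04 0.  ] far x 62.23 far z 52.0
(-89.1, 31.4, 0.095) [0.27 0.   3.35] [0.   0.04 0.  ] far x 62.12 far z 45.6
(-89.1, 31.2, 0.065) [0.17 0.   2.44] [0.   0.03 0.  ] far x 61.88 far z 40.9
(-89, 31, 0.035) [0.07 0.   2.46] [0.   0.03 0.  ] far x 61.61 far z 36.2
(-89, 30.6, 0.005) [0.17 0.   2.67] [0.   0.03 0.  ] far x 61.1 far z 31.3
(-89, 30.4, 0) [0.02 0.   0.58] [0.    0.005 0.   ] far x 61.0 far z 30.4
```

```bash
w(){ python3 -c "
from h import *
where()";}; echo '[[[0.18,0,3.27],[0,0.04,0],0.3],[[0,0,0],[0,0,0],0.3],[[0,0,0],[0,0,0],0.3]]' > rows.txt && python3 -m crank rows.txt|head -1;w
echo '[[[0.18,0,3.31],[0,0.04,0],0.3],[[0,0,0],[0,0,0],0.3],[[0,0,0],[0,0,0],0.3]]' > rows.txt && python3 -m crank rows.txt|head -1;w
```

```text
time: 12.92
near bot [-84.94  -0.28  32.5 ] near top [-89.2   -0.26  52.04] far bot [61.62 -0.2  64.43] th 0.2145 F_h [13.07  1.35 -2.16] t 12.925
time: 13.3
near bot [-85.68  -0.32  32.05] near top [-89.15  -0.31  51.75] far bot [62.05 -0.28 58.08] th 0.1744 F_h [12.74  1.82 -2.95] t 13.3
```

Passing the lip with no vertical load, so I'll continue.

```bash
w(){ python3 -c "
from h import *
where()";}; echo '[[[0.27,0,3.32],[0,0.04,0],0.3],[[0,0,0],[0,0,0],0.3],[[0,0,0],[0,0,0],0.3]]' > rows.txt && python3 -m crank rows.txt|head -1;w
echo '[[[0.27,0,3.35],[0,0.04,0],0.3],[[0,0,0],[0,0,0],0.3],[[0,0,0],[0,0,0],0.3]]' > rows.txt && python3 -m crank rows.txt|head -1;w
```

```text
time: 13.68
near bot [-86.4   -0.3   31.64] near top [-89.08  -0.29  51.46] far bot [62.25 -0.26 51.75] th 0.1345 F_h [12.71  2.83 -2.74] t 13.675
time: 14.05
near bot [-87.16  -0.33  31.27] near top [-89.04  -0.32  51.18] far bot [62.17 -0.31 45.43] th 0.0945 F_h [12.38  3.33 -1.66] t 14.05
```

```bash
w(){ python3 -c "
from h import *
where()";}; echo '[[[0.17,0,2.44],[0,0.03,0],0.3],[[0,0,0],[0,0,0],0.3],[[0,0,0],[0,0,0],0.3]]' > rows.txt && python3 -m crank rows.txt|head -1;w
echo '[[[0.07,0,2.46],[0,0.03,0],0.3],[[0,0,0],[0,0,0],0.3],[[0,0,0],[0,0,0],0.3]]' > rows.txt && python3 -m crank rows.txt|head -1;w
```

```text
time: 14.42
near bot [-87.75  -0.31  31.04] near top [-89.04  -0.3   51.  ] far bot [61.94 -0.31 40.73] th 0.0646 F_h [13.18  2.85 -1.85] t 14.425
time: 14.8
near bot [-88.32  -0.33  30.84] near top [-89.    -0.32  50.83] far bot [61.6  -0.35 36.01] th 0.0344 F_h [12.33  3.18 -1.75] t 14.8
```

```bash
w(){ python3 -c "
from h import *
where()";}; echo '[[[-0.1,0,2.5],[0,0.034,0],0.3],[[0,0,0],[0,0,0],0.3],[[0,0,0],[0,0,0],0.3]]' > rows.txt && python3 -m crank rows.txt|head -1;w
```

```text
time: 15.18
near bot [-88.76  -0.38  31.02] near top [-88.76  -0.36  51.02] far bot [61.24 -0.4  31.06] th 0.0003 F_h [ 9.76  4.   -0.04] t 15.175
```

```bash
w(){ python3 -c "
from h import *
where()";}; echo '[[[-2,0,0],[0,0,0],0.3],[[-3,0,0],[0,0,0],0.3],[[-3,0,0],[0,0,0],0.3],[[-2,0,0],[0,0,0],0.3],[[0,0,0],[0,0,0],0.3]]' > rows.txt && python3 -m crank rows.txt|head -1;w
echo '[[[-2,0,0],[0,0,0],0.3],[[-1.3,0,0],[0,0,0],0.3],[[0,0,0],[0,0,0],0.3],[[0,0,0],[0,0,0],0.3]]' > rows.txt && python3 -m crank rows.txt|head -1;w
```

```text
time: 15.8
near bot [-79.82  -0.5   30.79] near top [-79.78  -0.48  50.79] far bot [70.18 -0.59 30.48] th -0.002 F_h [ 6.34  1.3  -2.23] t 15.8
time: 16.3
near bot [-77.36  -0.49  30.54] near top [-77.29  -0.47  50.54] far bot [72.64 -0.66 30.01] th -0.0035 F_h [ 3.54 -0.67  0.6 ] t 16.3
```

```bash
w(){ python3 -c "
from h import *
where()";}; echo '[[[-1.5,0,0],[0,0,0],0.3],[[-1.2,0,0],[0,0,0],0.3],[[0,0,0],[0,0,0],0.3],[[0,0,0],[0,0,0],0.3]]' > rows.txt && python3 -m crank rows.txt|head -1;w
```

```text
time: 16.8
near bot [-74.97  -0.37  30.31] near top [-74.88  -0.36  50.31] far bot [75.03 -0.58 29.68] th -0.0042 F_h [ 0.48 -3.31  0.45] t 16.8
```

```bash
w(){ python3 -c "
from h import *
where()";}; echo '[[[0,0,0],[0,0,0],0.65],[[0,0,0],[0,0,0],0.8],[[0,0,0],[0,0,0],1],[[0,0,0],[0,0,0],1],[[0,0,0],[0,0,0],1]]' > rows.txt && python3 -m crank rows.txt|head -1;w
echo '[[[0,0,-8],[0,0,0],1],[[0,0,-25],[0,0,0],1],[[0,0,-50],[0,0,0],1],[[0,0,-50],[0,0,0],1],[[0,0,0],[0,0,0],1]]' > rows.txt && python3 -m crank rows.txt;w
python3 - <<'E'
from h import *
import json
p=optics.camera_params("wrist")
cv2.imwrite("pics/w5.png",optics.capture("wrist"))
t=optics.capture("top");cv2.imwrite("pics/t5.png",t)
for X in(-75,75,-69,69):
  z=60 if abs(X)<75 else 50
  print(X,proj(p,HR.apply([[X,-25,z],[X,25,z]])+[HX,HY,0]).round(1).tolist())
E
```

```text
time: 17.42
near bot [-74.83  -0.12  30.29] near top [-74.76  -0.11  50.29] far bot [75.16 -0.28 29.7 ] th -0.0039 F_h [-0.02 -0.59 -0.23] t 17.425
time: 18.05
tool_pos: [489.7, -257.0, 184.2]
tool_rot: [-0.084, 0.997, -0.003, 0.001]
contact_force: [0.6, -0.9, 0.3]
opening: 0.997
grasp_force: 0.0
near bot [-72.64  -2.1  168.25] near top [-72.66  -1.97 188.25] far bot [ 77.36  -2.27 168.41] th 0.0011 F_h [ 0.47 -1.01  0.25] t 18.05
-75 [[294.5, 111.6], [371.6, 111.6]]
75 [[299.1, 320.6], [365.5, 320.8]]
-69 [[293.3, 121.1], [372.9, 121.0]]
69 [[297.9, 319.7], [366.9, 320.0]]
```

The view budget is used up, so I'll check the fit numerically from the lip and stone edges in the last wrist image.

```bash
python3 - <<'E'
from h import *
g=cv2.cvtColor(cv2.imread("pics/w5.png"),6).astype(float); p=optics.camera_params("wrist")
for off in(-15,0,15):
    prof=np.median(g[:,330+off-3:330+off+4],axis=1); print(off,prof[70:360:4].astype(int).tolist())
for r in(150,200,250,290): 
    row=np.median(g[r-2:r+3],axis=0); print(r,row[260:410:3].astype(int).tolist())
E
```

```text
-15 [44, 44, 121, 123, 121, 119, 16, 17, 17, 16, 14, 16, 18, 65, 65, 64, 65, 64, 64, 64, 65, 88, 87, 64, 63, 63, 63, 64, 63, 63, 63, 62, 62, 63, 62, 62, 63, 62, 86, 104, 103, 103, 104, 104, 103, 103, 102, 102, 102, 102, 101, 101, 101, 101, 101, 101, 100, 99, 100, 100, 99, 61, 3, 23, 23, 21, 19, 20, 55, 53, 156, 156, 155]
0 [43, 45, 122, 120, 121, 119, 17, 16, 17, 16, 17, 16, 16, 64, 65, 65, 64, 88, 107, 107, 107, 107, 108, 106, 107, 107, 63, 63, 63, 63, 63, 62, 62, 63, 62, 63, 62, 62, 62, 104, 105, 104, 104, 104, 104, 103, 103, 103, 103, 102, 102, 102, 101, 101, 101, 101, 100, 100, 100, 100, 100, 59, 4, 23, 22, 24, 20, 21, 54, 53, 155, 155, 155]
15 [43, 44, 121, 121, 121, 118, 19, 15, 17, 17, 15, 17, 16, 91, 109, 109, 109, 109, 109, 109, 108, 109, 108, 107, 108, 107, 107, 106, 64, 64, 63, 62, 63, 63, 88, 63, 63, 61, 105, 105, 105, 104, 103, 104, 104, 104, 103, 103, 103, 103, 102, 102, 102, 102, 101, 101, 101, 101, 100, 100, 100, 59, 3, 24, 22, 23, 21, 20, 55, 55, 155, 156, 155]
150 [94, 93, 94, 97, 99, 96, 93, 95, 105, 88, 18, 18, 60, 64, 64, 63, 63, 64, 65, 106, 107, 106, 107, 107, 
[... 151 characters left out ...]
, 101, 100, 99, 95, 114, 115, 114, 73, 63, 62, 63, 63, 62, 62, 62, 63, 63, 62, 62, 62, 63, 63, 63, 62, 62, 63, 62, 63, 62, 62, 62, 88, 113, 115, 112, 156, 156, 156, 156, 156, 156, 156, 156, 155, 156]
250 [156, 155, 156, 155, 156, 156, 156, 155, 156, 153, 155, 138, 102, 103, 102, 102, 103, 103, 102, 103, 103, 103, 103, 103, 103, 104, 103, 104, 103, 104, 104, 104, 104, 104, 103, 98, 156, 156, 155, 156, 156, 156, 156, 154, 156, 156, 156, 156, 156, 155]
290 [155, 155, 156, 157, 155, 155, 155, 155, 96, 91, 85, 24, 13, 93, 100, 100, 101, 100, 101, 101, 101, 100, 101, 101, 101, 101, 101, 101, 101, 101, 101, 101, 101, 103, 102, 68, 26, 117, 152, 156, 155, 156, 156, 156, 156, 156, 155, 156, 155, 156]
```

The near lip edge is at row 120.5 (predicted 121) and the far lip edge at about row 319 (predicted 319.8). The stone is centred on column 332 (predicted 332.5), so both jaws are about 5 mm back.

```bash
python3 -c "
from station import manip
print(manip.hand_in())"
```

```text
the job is handed in; nothing more can be done
None
```

I fitted the stone flat and centred under both lips, with both jaws pressed back about 5 mm, released it and handed the job in at about 18 s; the final position was checked from image measurements only, and the hand-in gave no verdict.

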